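Unbolt the weight case and put the check weight on the fish scale

ROBOT

A 6-joint arm with a two-finger parallel gripper is mounted at the origin on the work surface. World frame = base frame: x ahead of the robot, y to its left, z up, the work surface at z = 0. Lengths are in mm, angles in rad, forces in N, time in s.
With the tool pointing down it reaches from about 300 to 775 mm from the base axis. Payload 14.6 kg.
Tool frame: the origin (TCP) lies at the very end of the fingers, on their centre line; the grasp point (between the pads) lies 19 mm behind it (robot.grip_depth is the distance from the TCP to the grasp point, in mm); y points along the fingers, z is the direction in which the jaws open and shut, and the axes are right-handed (so a half turn about y gives the same grasp; the last joint's range is limited). The gripper opens to 85 mm and grips with 20 to 120 N. Pads are 22 mm wide; open, the fingers measure 114 mm over their backs; the gripper's body (76 mm by 85 mm) begins 54 mm behind the grasp point. The pads swing forward as they close: fully open they stand 13 mm farther back than shut.
Start: joints at [1.228, 0.3, 1.521, -0, 1.321, -0.067], TCP at [149.772, 529.205, 231.281] pointing down, gripper open.
Joint ranges: [-3.03, 3.03], [-0.79, 2.21], [0.23, 2.52], [-1.04, 4.18], [0, 3.07], [-2.55, 2.55]. Speed limits (rad/s): [2.22, 2.22, 2.57, 3.14, 3.14, 3.14].

INTERFACE

Orientations are given as a rotation vector (axis times angle).
In Python, from rig import robot, optics, nets gives the robot as it stands.
- The arm moves only by the tool servo_tool, never from a script. Its argument "deltas" is a list of rows, each a list of 3 entries, a list of its own where there are three numbers: the closure in counts, from 0 (fully open) to 255 (shut), then the shift along the tool's x, y, z in cm, then the turn, a rotation vector about the tool's x, y, z in degrees. A call has 1 to 10 rows; each row shifts and turns the pose as measured when the row begins, along the tool's axes as they then stand; what a row does not reach is not made up. A row lasts 1/12 s, in which the tool goes at most 41.7 mm and 7.16 degrees, less where a joint would pass 70% of its speed; a pose out of reach is approached as far as the arm can. A call with a gripper value outside its range is refused whole. The fingers move at their own pace and stop on an object; "squeeze" is the grip in N (left out, the last holds). Time passes only in rows, so rows that do not move let the fingers close. It gives the time, the measured TCP pose, the force and the opening at its end, in the units of the state.
- robot.get_obs(): the state, without advancing time (a new reading comes with each control period).
- optics.snapshot(name): name is "scene" or "side" or "wrist"; returns the picture (384x512x3 uint8, red, green, blue); there is no depth.
- optics.calibration(name): a dict with "vfov" (degrees; the focal length in pixels is half the picture's height over the tangent of half this angle, whatever the lens; pixels are square), "cx", "cy" (the principal point, pixels), "k1" (the pictures are not rectified: a ray, as slopes to the right and down, at radius r is drawn at 1 + k1 r^2 times it, then the intrinsics apply), "origin" and "attitude" of the camera in the world. Camera axes: x right, y down, z forward; pixel columns grow to the right and rows downward; lengths in mm; the calibration is good to about 2 mm. A picture is of the moment at which its call begins: read the wrist's pose just before it. calibration takes no time and is no camera call; for the wrist camera it gives the pose at the moment of the call.
- robot.finish_job(): hands the job in, once; it reports no verdict.
Trained networks look in the newest picture that a camera, given by its name, has taken for a name from the list of things; names that differ only in an ending like _2 or _b are one class to them, and where a whole thing is asked for, a point or a joint stands for the part that bears it (a point fixed in the world has none). Each returns a list of dicts, best first, with "p" (0 to 1); they miss things now and then, are a little off and sometimes report something else, mostly with a low value. They report only what shows in the picture. A call takes as long as a camera call.
- nets.trace(target, camera): "pixels" (384x512 bool, what is visible of it) and "position" ([column, row] in pixels, amid what is visible of it).
- nets.landmark_of(target, camera): "position" ([column, row] in pixels: a listed point, or the origin of a listed thing).
The state is a dict: "t": time; "q": joint angles; "joint_velocities": joint speeds; "joint_efforts": joint torques, N m; "ee_pos": TCP position; "orientation": TCP orientation; "contact_force": force on the tool from outside, world axes, zero at the start; "moment": the same for the moment, N m; "finger_gap": finger opening in mm.
Only numpy, scipy, OpenCV 4.12 (cv2) and the standard library are available. Lean on these libraries where they do the work, as an engineer would, in place of code of your own. Each camera call takes 0.05 s, during which the arm holds its last target.

TASK

The fish scale needs its check: push the lock bar fully back away from the bolt handle, lift the handle up out of its notch, slide the bolt all the way out and swing the case's lid open until it stands upright. Then take the check weight out and set it down gently, upright, in the middle of the scale's pan. Leave the case unbolted with its lid standing open, and leave the small jar, the vial and the bottle around them where they stand.

Things in the scene. Friction and masses are not known exactly. Their poses are not given: they have to be found in the camera images.
- case: Grey steel weight case fixed to the bench, yawed up to 0.25 rad. Origin: underside, below the box part's centre; x points away from the robot to the lid's hinge, y to the left along the bolt, z up. Box part 130 (x) x 160 (y) x 75 mm high, walls 5 mm, rubber inner floor 20 mm above the bench, lid 6 mm thick. A bolt pedestal stands 20 mm off its right (-y) side. Base plate 6 mm.
- pedestal_top (a point): Centre (y) of the solid bolt pedestal's top, 80 mm above the bench: case x -55 to 60, y -235 to -100 mm. It carries the barrel bolt: a 12 mm rod along y, axis at case x -30, height 95 mm, its tip through a staple on the lid (y -68, top 110 mm high), which holds the lid down. Straps over the rod at y -106 and -222 are 107 mm high.
- notch (a point): Centre of the 15 mm wide notch, level with the rod's axis, between two 8 mm thick steel cheeks in front of the rod (case x -49 to -41, tops 104 mm above the bench); the shut bolt's handle lies in it. Case x -45, y -145 mm.
- lock_bar (a joint): Interlock: steel flat bar 95 x 16 x 6 mm that slides along the case's +x (away from the robot), underside 107 mm above the bench. 0 to 0.006 at the start: its nose covers the bolt handle, which cannot be lifted; 0.05 fully back: the handle is free. About 1.5 N of friction; stays where left.
- lock_peg (a point): Half-way up the upright round peg on the lock bar by which it is moved: peg 12 mm diameter, 37 mm high (113 to 150 mm above the bench), at case x about 2 to 8 mm, y -145 at the start. Side lips of the bar's rail reach 117 mm.
- bolt_handle (a joint): Turn of the bolt handle about the rod's axis, rad: 0 lies level towards the robot (case -x) in the notch (starts 0 to 0.1), 1.57 stands straight up; limit 1.75. The handle clears the cheeks above about 1.05. Stays where left; light (about 1 N at the knob).
- bolt_knob (a point): Centre of the drum-shaped steel knob across the end of the 8 mm bolt handle: 20 mm diameter, 20 mm long along the case's y with flat ends; 50 mm from the rod's axis, 95 mm above the bench when level, 145 mm when upright. Free space below and around the level knob (the pedestal begins 25 mm closer to the rod).
- bolt (a joint): Slide of the bolt along the case's -y (away from the box), m: 0 shut, 0.045 fully out; the lid is free above about 0.03. About 2 N of friction.
- lid (a joint): Lid angle about its hinge, rad: 0 shut, 1.57 upright, limit 1.75. Stiff hinge: stays where left; about 3 N at the knob.
- lid_knob (a point): Centre of the drum-shaped knob (22 mm diameter, 24 mm long along the case's y, flat ends) on an 8 mm stem, 35 mm in front of the middle of the lid's near edge; 78 mm above the bench when shut. It moves on a circle of radius 165 mm about the hinge.
- lid_hinge (a point): Middle of the lid's hinge axis (parallel to the case's y), at the far top edge of the box, 78 mm above the bench.
- weight_center (a point): Half-way up the loose 500 g steel check weight: body 48 mm diameter x 32 mm, neck 18 mm, round head 28 mm diameter from 38 to 50 mm up, total height 50 mm. It stands loose on the box's inner floor, so the head's middle is 19.5 mm above this point; upright z axis.
- pan_center (a point): Centre of the top face of the fixed scale's square steel pan (150 x 150 mm, 61 mm above the bench). Scale housing 200 x 200 mm, grey, display strip facing the robot.
- jar: Bystander: clear screw jar, 42 mm diameter, 62 mm high, left of the case. Origin under its centre.
- vial: Bystander: amber vial, 28 mm diameter, 55 mm high, in front of the scale. Origin under its centre.
- wash_bottle: Bystander: clear bottle, 60 mm diameter, 170 mm high, behind the working area. Origin under its centre.

How it is judged (in metres and radians):
On the way, in this order (a step that is already met when the one before it is completed fails the run):
1. the lock bar is pushed fully back (over 40 mm) (value of joint lock_bar above 0.04 m), for 0.1 s.
2. the bolt handle is lifted clear of its notch (value of joint bolt_handle above 1 rad), for 0.05 s.
3. the bolt is slid out (over 38 mm) (value of joint bolt above 0.038 m), for 0.1 s.
4. the lid stands open (over 1.25 rad) (value of joint lid above 1.25 rad), for 0.2 s.
At the end, for the whole second after the job is handed in: The check weight stands upright (within 0.1 rad) and still on the scale's pan, its axis within 30 mm of the pan's centre; the lid stands open by more than 1.1 rad, the bolt is still out by more than 30 mm and the lock bar back by more than 35 mm (horizontal distance between weight_center and pan_center below 0.03 m and z of weight_center in the frame of pan_center between 0.021 and 0.029 m and angle between weight_center's own z axis and vertical below 0.1 rad and linear speed of weight below 0.02 m/s and value of joint lid above 1.1 rad and value of joint bolt above 0.03 m and value of joint lock_bar above 0.035 m); the robot touches nothing.
It fails at once if the weight is dropped or banged onto the pan (moving faster than 0.4 m/s within 25 mm of its resting height) (horizontal distance between weight_center and pan_center below 0.08 m and z of weight_center in the frame of pan_center below 0.05 m and linear speed of weight above 0.4 m/s).
It fails at once if the jar, vial or bottle is moved by more than 30 mm (distance of any of jar, vial, wash_bottle from where it was at the start of the episode above 0.03 m).
It also fails if it takes over 64 s, if anything falls off the work surface, if the arm or the gripper's body presses on something with over 40 N, if the wrist force passes 120 N, or if a joint passes its speed limit or range.

## Working session

There is one attempt and no reset: what is moved stays moved. The work goes in short steps, Python scripts to look and compute and a tool call to move; the robot and the scene stay as the last step left them, time stands still between calls to the robot, and variables do not carry over. Pictures are saved under pics/ and viewed, and the job is handed in when it is done.

Besides the shell and the picture viewer there is one more tool, called after "Request:" as name(argument=value, ...) on one line, values as JSON. servo_tool: Moves the arm, as the interface text tells. Its arguments: {"type":"object","properties":{"deltas":{"type":"array"},"squeeze":{"type":"number"}},"required":["deltas"]}

```bash
ls -la; mkdir -p pics; python3 - <<'E'
from rig import robot, optics, nets
import cv2
o=robot.get_obs()
for k,v in o.items(): print(k,v)
print(robot.grip_depth)
for n in ["scene","side","wrist"]:
    c=optics.calibration(n); print(n,c)
    im=optics.snapshot(n); cv2.imwrite(f"pics/{n}0.png",im[:,:,::-1])
E
```

```text
total 12
drwxr-xr-x  3 agent agent 4096 Dec  6 19:28 .
drwxr-xr-x 23 root  root  4096 Dec  6 19:28 ..
drwxr-xr-x  2 agent agent 4096 Dec  6 19:28 pics
t 0.0
q [ 1.22840522e+00  3.00512874e-01  1.52161816e+00 -1.30982654e-05
  1.32072771e+00 -6.65655830e-02]
joint_velocities [ 0.0005337  -0.00097526  0.00168707 -0.00164923  0.00295145  0.00192269]
joint_efforts [-1.22118294e-03 -5.43520367e+01 -3.61780965e+01 -1.50612677e-04
  4.13416114e-03  9.30100583e-07]
ee_pos [149.68970955 528.97363451 230.68272497]
orientation [-1.56117522  0.2167358  -0.21635041]
contact_force [-0.82612348  0.86244232  0.06674395]
moment [ 0.01950074 -0.02827449 -0.02870596]
finger_gap 85.4597790112368
18.700000000000003
scene {'vfov': 44.46312569455218, 'cx': 249.8632812635383, 'cy': 199.0765763294835, 'k1': -0.15384129632523086, 'origin': array([1373.73307517,  480.53095855,  722.14014382]), 'attitude': array([-1.24175601, -2.06582899,  1.12450713])}
side {'vfov': 46.47407536888659, 'cx': 255.8576361065972, 'cy': 193.1466230567027, 'k1': -0.10583581830514739, 'origin': array([ 406.67435805, -899.55093116,  749.00654227]), 'attitude': array([-2.1655649 ,  0.19050553, -0.10224259])}
wrist {'vfov': 71.72112031436397, 'cx': 252.92120378393244, 'cy': 197.8661363401826, 'k1': -0.04000933295586658, 'origin': array([ 76.45616873, 551.01432466, 372.83427996]), 'attitude': array([2.30112992, 1.74081615, 0.26657635])}
```

View pics/scene0.png

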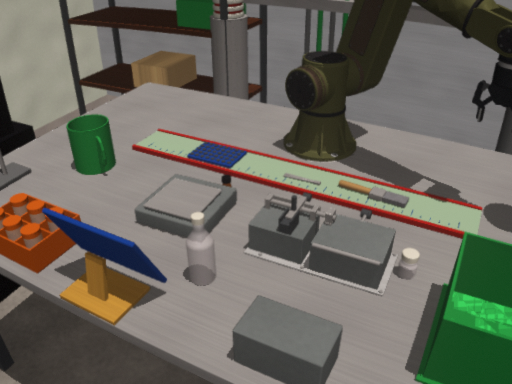

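View pics/side0.png

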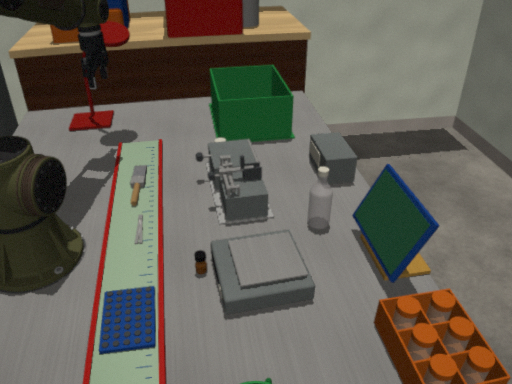

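View pics/wrist0.png

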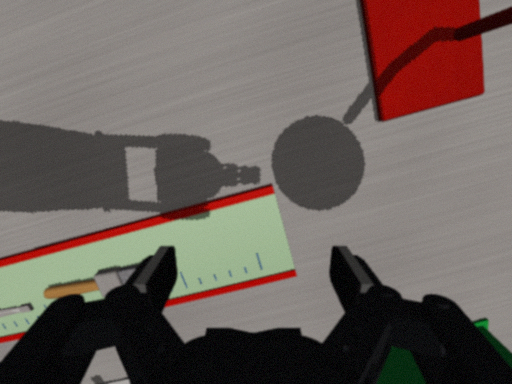

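```bash
cat > h.py <<'E'
import numpy as np, cv2
from scipy.spatial.transform import Rotation as R
from scipy.optimize import least_squares
def K(c):
    f=192/np.tan(np.radians(c['vfov'])/2); return f
def proj(c,P):
    P=np.atleast_2d(P); Rm=R.from_rotvec(c['attitude']).as_matrix()
    q=(P-c['origin'])@Rm; s=q[:,:2]/q[:,2:]; r2=(s**2).sum(1,keepdims=True)
    return s*(1+c['k1']*r2)*K(c)+[c['cx'],c['cy']]
def ray(c,px):
    d=(np.array(px)-[c['cx'],c['cy']])/K(c); s=d.copy()
    for _ in range(30): s=d/(1+c['k1']*(s@s))
    v=R.from_rotvec(c['attitude']).as_matrix()@np.r_[s,1]; return v/np.linalg.norm(v)
def atz(c,px,z):
    v=ray(c,px); return c['origin']+v*(z-c['origin'][2])/v[2]
def tri(obs):
    A=np.zeros((3,3));b=np.zeros(3)
    for c,px in obs:
        v=ray(c,px);M=np.eye(3)-np.outer(v,v);A+=M;b+=M@c['origin']
    X=np.linalg.solve(A,b)
    return X,[np.linalg.norm((np.eye(3)-np.outer(ray(c,p),ray(c,p)))@(X-c['origin'])) for c,p in obs]
E
python3 - <<'E'
from rig import robot, optics, nets
from h import *
import pickle
out={}
cal={n:optics.calibration(n) for n in ["scene","side"]}
for n in cal: optics.snapshot(n)
for t in ["case","pedestal_top","notch","lock_peg","bolt_knob","lid_knob","lid_hinge","pan_center","jar","vial","wash_bottle"]:
    for n in cal:
        out[t,n]=[(round(d['p'],2),np.round(d['position'],1)) for d in nets.landmark_of(t,n)[:2]]
    print(t,out[t,'scene'],out[t,'side'],end=' ')
    if out[t,'scene'] and out[t,'side']:
        X,e=tri([(cal[n],out[t,n][0][1]) for n in cal]); print(X.round(1),np.round(e,1))
    else: print()
pickle.dump((out,cal),open('lm.pkl','wb'))
print(robot.get_obs()['t'])
E
```

```text
case [(0.55, array([349.7, 260.5]))] [(0.95, array([233.4, 177.6]))] [ 5.419e+02  2.812e+02 -4.000e-01] [6.2 6.2]
pedestal_top [(0.76, array([282.5, 217.7])), (0.15, array([306.7, 196.6]))] [(0.68, array([241.1, 180.8]))] [550.4 117.2  82.8] [3.7 3.7]
notch [(0.89, array([298.4, 204.4]))] [(0.87, array([222.8, 176.1]))] [501.  134.1  94.4] [1.7 1.7]
lock_peg [(0.76, array([292.4, 203.3])), (0.45, array([298.3, 202.8]))] [(0.72, array([243. , 163.5])), (0.64, array([233.9, 175.1]))] [555.8 138.8 128.8] [1.6 1.6]
bolt_knob [(0.38, array([304. , 199.7]))] [(0.64, array([210.8, 176.8]))] [469.6 137.   92.1] [3.7 3.7]
lid_knob [(0.77, array([365.8, 213.7]))] [(0.56, array([200.5, 158.6]))] [445.9 283.1  75.4] [4. 4.]
lid_hinge [(0.92, array([345.7, 257.1]))] [(0.89, array([254.3, 148.3]))] [617.8 295.3  81.6] [3.2 3.2]
pan_center [(0.65, array([182.5, 195.7]))] [(0.86, array([266.6, 255.7]))] [ 562.5 -165.8   64. ] [0.4 0.4]
jar [(0.64, array([402.8, 275.2]))] [(0.27, array([200.1, 157.3]))] [467.6 415.2 -21.7] [25.1 25.1]
vial [(0.6, array([226.5, 191.4]))] [(0.81, array([200.7, 270.7]))] [ 412.5 -125.3    3.8] [1. 1.]
wash_bottle [(0.58, array([201.2, 276.5])), (0.58, array([342.8, 254.4]))] [(0.65, array([321.1, 222.8])), (0.17, array([239.2, 180.7]))] [745.4   4.5   2.3] [2.8 2.8]
1.35
```

```bash
cat >> h.py <<'E'
def C2W(p,P):
    c,s=np.cos(p[2]),np.sin(p[2]); P=np.array(P,float)
    return np.array([p[0]+c*P[0]-s*P[1],p[1]+s*P[0]+c*P[1],P[2]])
E
python3 - <<'E'
from h import *
import pickle
out,cal=pickle.load(open('lm.pkl','rb'))
def pts(p): return {"case":(0,0,0),"pedestal_top":(2.5,-167.5,80),"notch":(-45,-145,95),"lock_peg":(p[3],-145,131.5),"lid_knob":(-100,0,78),"lid_hinge":(65,0,78),
 "bolt_knob":(-30-50*np.cos(p[4]),-145,95+50*np.sin(p[4]))}
def res(p,full=False):
    r=[];d={}
    for t,P in pts(p).items():
        for n in cal:
            e=proj(cal[n],C2W(p,P))[0]-out[t,n][0][1]; d[t,n]=e.round(1)
            r+=list(e)
    r+=[(p[4]-.05)*20,(p[3]-5)/1.0]
    return d if full else np.array(r)
s=least_squares(res,[542,281,.05,5,.05],loss='soft_l1',f_scale=2.)
print(s.x.round(3)); 
for k,v in res(s.x,True).items(): print(k,v)
for t,P in pts(s.x).items(): print(t,C2W(s.x,P).round(1))
for n in cal:
    im=cv2.imread(f'pics/{n}0.png'); im=cv2.resize(im,None,fx=4,fy=4,interpolation=cv2.INTER_CUBIC)
    def dr(L,col):
        q=(np.array([proj(cal[n],C2W(s.x,P))[0] for P in L])*4+1.5).astype(int); cv2.polylines(im,[q],True,col,1)
    dr([(-65,-80,75),(65,-80,75),(65,80,75),(-65,80,75)],(0,255,0))
    dr([(-55,-235,80),(60,-235,80),(60,-100,80),(-55,-100,80)],(0,0,255))
    for t,P in pts(s.x).items(): dr([P],(0,255,255)); cv2.circle(im,tuple((proj(cal[n],C2W(s.x,P))[0]*4).astype(int)),4,(0,255,255),1)
    a,b=(280,195) if n=='scene' else (190,130)
    if n=='scene': im=im[170*4:290*4,235*4:425*4]
    else: im=im[130*4:230*4,180*4:300*4]
    cv2.imwrite(f'pics/fit_{n}.png',im)
E
```

```text
[ 5.45021e+02  2.84892e+02  3.40000e-02  5.32500e+00 -1.00000e-02]
('case', 'scene') [-0.8  3. ]
('case', 'side') [-0.6 -2.2]
('pedestal_top', 'scene') [0.8 0.5]
('pedestal_top', 'side') [2.  1.6]
('notch', 'scene') [1.5 0.6]
('notch', 'side') [ 1.7 -0.7]
('lock_peg', 'scene') [ 0.2 -0.5]
('lock_peg', 'side') [-0.7 -1.5]
('lid_knob', 'scene') [-1.5  0. ]
('lid_knob', 'side') [-1.1 -1.5]
('lid_hinge', 'scene') [-1.6 -3.1]
('lid_hinge', 'side') [-1.3  3.2]
('bolt_knob', 'scene') [ 1.1 -1.8]
('bolt_knob', 'side') [1.  0.2]
case [545.  284.9   0. ]
pedestal_top [553.2 117.6  80. ]
notch [505.  138.5  95. ]
lock_peg [555.2 140.2 131.5]
lid_knob [445.1 281.5  78. ]
lid_hinge [610.  287.1  78. ]
bolt_knob [470.  137.3  94.5]
```

View pics/fit_scene.png

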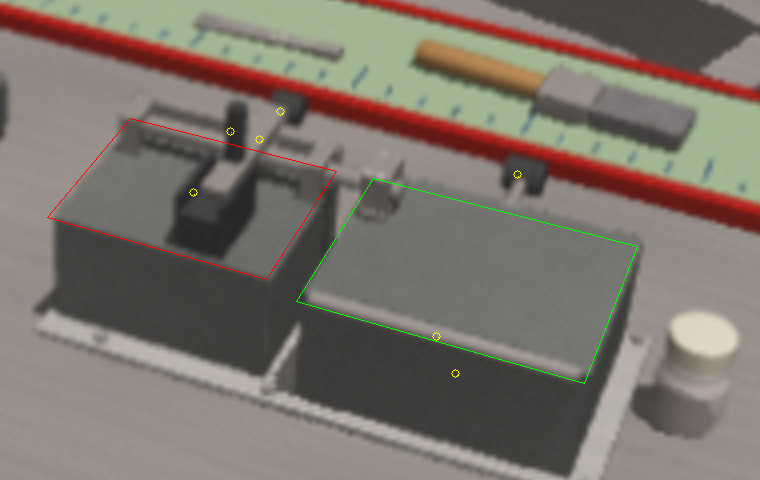

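View pics/fit_side.png

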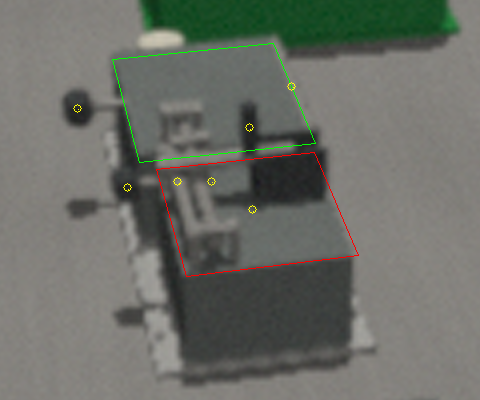

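```bash
python3 - <<'E'
from rig import robot, optics
from h import *
o=robot.get_obs(); M=R.from_rotvec(o['orientation']).as_matrix(); print(M.round(3))
c=optics.calibration('wrist'); W=R.from_rotvec(c['attitude']).as_matrix()
print('cam axes in tool\n',(M.T@W).round(3),'cam org in tool',(M.T@(c['origin']-o['ee_pos'])).round(1))
import pickle
_,cal=pickle.load(open('lm.pkl','rb'))
print('jar',atz(cal['scene'],(402.8,275.2),0),atz(cal['side'],(200.1,157.3),0))
E
```

```text
[[ 0.962 -0.     0.272]
 [-0.272 -0.     0.962]
 [-0.    -1.    -0.   ]]
cam axes in tool
 [[-0.     0.954  0.301]
 [ 0.    -0.301  0.954]
 [ 1.     0.     0.   ]] cam org in tool [ -76.5 -142.1    1.1]
jar [528.35469553 408.84298922   0.        ] [451.88441051 417.14676586   0.        ]
```

```bash
cat >> h.py <<'E'
CP=[545.0,284.9,0.034]
def Rdown(yaw):
    c,s=np.cos(yaw),np.sin(yaw)
    return np.array([[c,0,-s],[s,0,c],[0,-1,0]])
def plan(o,wps,step=38,rstep=6.5):
    """wps: (pos world, yaw, closure[,step]) -> print rows"""
    import json
    p=o['ee_pos'].copy(); M=R.from_rotvec(o['orientation']).as_matrix(); rows=[]
    for w in wps:
        st=w[3] if len(w)>3 else step
        T=np.array(w[0],float); RT=Rdown(w[1])
        rv=R.from_matrix(M.T@RT).as_rotvec(degrees=True)
        n=max(1,int(np.ceil(max(np.linalg.norm(T-p)/st,np.linalg.norm(rv)/rstep))))
        for i in range(n):
            k=n-i
            d=(M.T@((T-p)/k)/10).round(2); r=R.from_matrix(M.T@RT).as_rotvec(degrees=True)/k
            r=r.round(1)
            rows.append([w[2],d.tolist(),r.tolist()])
            p=p+M@d*10; M=M@R.from_rotvec(r,degrees=True).as_matrix()
    for i in range(0,len(rows),10): print(json.dumps(rows[i:i+10]).replace(' ',''))
    print(len(rows),'rows')
E
python3 - <<'E'
from rig import robot
from h import *
plan(robot.get_obs(),[((470,190,300),.034,200)])
E
```

```text
[[200,[3.08,-0.53,-1.84],[0.0,-1.4,-0.0]],[200,[3.04,-0.53,-1.91],[0.0,-1.4,-0.0]],[200,[2.99,-0.53,-1.99],[0.0,-1.4,-0.0]],[200,[2.94,-0.53,-2.06],[0.0,-1.4,-0.0]],[200,[2.89,-0.53,-2.13],[0.0,-1.4,-0.0]],[200,[2.83,-0.53,-2.2],[0.0,-1.3,-0.0]],[200,[2.78,-0.53,-2.27],[0.0,-1.4,-0.0]],[200,[2.73,-0.53,-2.33],[0.0,-1.3,-0.0]],[200,[2.67,-0.53,-2.39],[0.0,-1.4,-0.0]],[200,[2.61,-0.53,-2.46],[0.0,-1.3,-0.0]]]
[[200,[2.56,-0.52,-2.52],[0.0,-1.4,-0.0]],[200,[2.49,-0.53,-2.58],[0.0,-1.3,-0.0]],[200,[2.44,-0.52,-2.64],[0.0,-1.4,-0.0]]]
13 rows
```

Request:
servo_tool(deltas=[[255,[3.1,-0.5,-1.9],[0,-1.4,0]],[255,[3.0,-0.5,-1.9],[0,-1.4,0]],[255,[3.0,-0.5,-2.0],[0,-1.4,0]],[255,[2.9,-0.5,-2.1],[0,-1.4,0]],[255,[2.9,-0.5,-2.1],[0,-1.4,0]],[255,[2.8,-0.5,-2.2],[0,-1.3,0]],[255,[2.8,-0.5,-2.3],[0,-1.4,0]],[255,[2.7,-0.5,-2.3],[0,-1.3,0]],[255,[2.7,-0.5,-2.4],[0,-1.4,0]],[255,[2.6,-0.5,-2.5],[0,-1.3,0]]])

```text
t: 2.18
ee_pos: [401.9, 260.2, 282.5]
orientation: [-1.571, 0.012, -0.013]
contact_force: [0.0, 0.7, 0.5]
finger_gap: 0.0
```

Request:
servo_tool(deltas=[[255,[2.6,-0.5,-2.5],[0,-1.4,0]],[255,[2.5,-0.5,-2.6],[0,-1.3,0]],[255,[2.4,-0.5,-2.6],[0,-1.4,0]]])

```text
t: 2.43
ee_pos: [480.6, 178.8, 299.1]
orientation: [-1.57, -0.047, 0.045]
contact_force: [0.5, 0.8, 1.1]
finger_gap: 0.3
```

```bash
cat > look.py <<'E'
import sys
from rig import robot, optics, nets
from h import *
import pickle
tag=sys.argv[1]; o=robot.get_obs(); c=optics.calibration('wrist'); im=optics.snapshot('wrist')
cv2.imwrite(f'pics/w_{tag}.png',im[:,:,::-1]); pickle.dump((o,c),open(f'w_{tag}.pkl','wb'))
print(o['t'],o['ee_pos'].round(1),o['orientation'].round(3),o['joint_velocities'].round(2))
out={}
for t in sys.argv[2:]:
    out[t]=[(round(d['p'],2),np.round(d['position'],1)) for d in nets.landmark_of(t,'wrist')[:2]]; print(t,out[t])
pickle.dump((o,c,out),open(f'w_{tag}.pkl','wb'))
E
python3 look.py a notch lock_peg bolt_knob lid_knob pedestal_top lid_hinge
```

```text
2.4333 [480.6 178.8 299.1] [-1.57  -0.047  0.045] [-0.79  0.35 -0.55  0.    0.19 -1.09]
notch [(0.67, array([224.8, 190.5]))]
lock_peg [(0.58, array([222.7, 237.7]))]
bolt_knob [(0.67, array([227.9, 160.5]))]
lid_knob [(0.95, array([334.3, 154.1]))]
pedestal_top [(0.64, array([210.8, 214.5])), (0.37, array([227.2, 163.4]))]
lid_hinge [(0.77, array([321.5, 258.5])), (0.75, array([ 30.5, 211.8]))]
```

```bash
cat > fit.py <<'E'
import sys,pickle
from h import *
o,c,out=pickle.load(open(f'w_{sys.argv[1]}.pkl','rb'))
P={"pedestal_top":(2.5,-167.5,80),"notch":(-45,-145,95),"lock_peg":(5,-145,131.5),"lid_knob":(-100,0,78),"lid_hinge":(65,0,78),"bolt_knob":(-80,-145,95)}
for t in out: print(t,out[t][0][1],proj(c,C2W(CP,P[t]))[0].round(1), 'world err',(atz(c,out[t][0][1],P[t][2])-C2W(CP,P[t])).round(1))
im=cv2.imread(f'pics/w_{sys.argv[1]}.png'); im=cv2.resize(im,None,fx=1.5,fy=1.5,interpolation=cv2.INTER_CUBIC)
def dr(L,col):
    q=np.array([proj(c,C2W(CP,X))[0] for X in L])*1.5; cv2.polylines(im,[q.astype(int)],True,col,1)
dr([(-65,-80,75),(65,-80,75),(65,80,75),(-65,80,75)],(0,255,0))
dr([(-55,-235,80),(60,-235,80),(60,-100,80),(-55,-100,80)],(0,0,255))
for t in out: cv2.circle(im,tuple((proj(c,C2W(CP,P[t]))[0]*1.5).astype(int)),4,(0,255,255),1)
cv2.imwrite(f'pics/wf_{sys.argv[1]}.png',im)
E
python3 fit.py a
```

```text
notch [224.8 190.5] [221.4 189.9] world err [0.6 4.6 0. ]
lock_peg [222.7 237.7] [218.6 235.2] world err [3.2 5.3 0. ]
bolt_knob [227.9 160.5] [221.2 164.3] world err [-5.5  8.7  0. ]
lid_knob [334.3 154.1] [329.  150.3] world err [4.7 8.  0. ]
pedestal_top [210.8 214.5] [207.6 218. ] world err [-5.7  4.7  0. ]
lid_hinge [321.5 258.5] [317.1 257.4] world err [1.5 7.1 0. ]
```

View pics/wf_a.png

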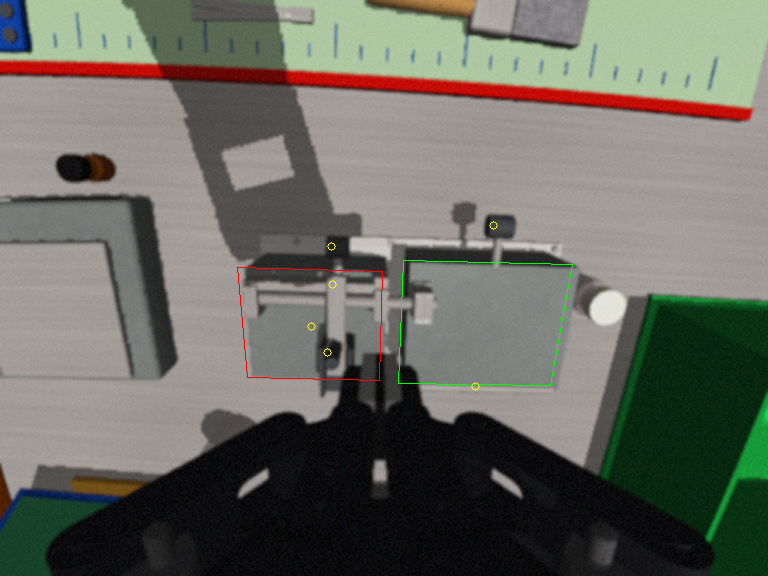

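```bash
python3 look.py b notch lock_peg bolt_knob lid_knob lid_hinge; python3 fit.py b
```

```text
2.7833 [478.9 181.4 298.5] [-1.57  -0.047  0.046] [ 0.01 -0.   -0.   -0.   -0.   -0.  ]
notch [(0.81, array([226.2, 191.1]))]
lock_peg [(0.71, array([221.6, 240.3])), (0.45, array([330.8, 154.4]))]
bolt_knob [(0.67, array([224.8, 165.2]))]
lid_knob [(0.64, array([329.2, 153.2]))]
lid_hinge [(0.71, array([318.8, 261.9]))]
notch [226.2 191.1] [219.5 191.2] world err [-0.7  9.1  0. ]
lock_peg [221.6 240.3] [216.6 236.6] world err [4.9 6.5 0. ]
bolt_knob [224.8 165.2] [219.2 165.6] world err [-1.   7.4  0. ]
lid_knob [329.2 153.2] [327.1 151.5] world err [2.1 3.2 0. ]
lid_hinge [318.8 261.9] [315.4 258.6] world err [ 5.5  6.1 -0. ]
```

View pics/wf_b.png

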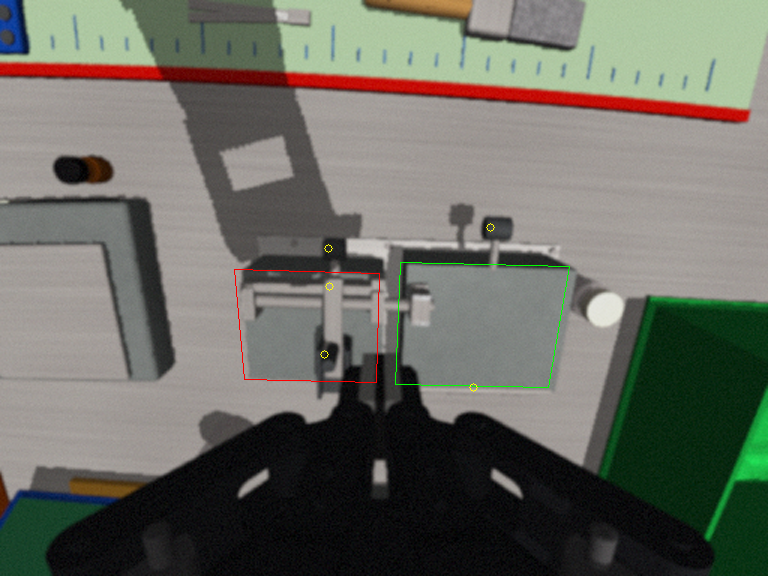

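```bash
python3 - <<'E'
from h import *
import pickle
out,cal=pickle.load(open('lm.pkl','rb'))
o,c,w=pickle.load(open('w_b.pkl','rb'))
P={"notch":(-45,-145,95),"lock_peg":(5,-145,131.5),"lid_knob":(-100,0,78),"lid_hinge":(65,0,78),"bolt_knob":(-80,-145,96)}
w['lid_knob']=[(1,np.array([331.3,152.3]))];w['bolt_knob']=[(1,np.array([223.3,165.3]))]
out['lid_knob','scene']=[(1,np.array([366,213.7]))];out['bolt_knob','scene']=[(1,np.array([306.8,196.5]))]
out['bolt_knob','side']=[(1,np.array([211.2,175.8]))]
cams={'scene':cal['scene'],'side':cal['side'],'wrist':c}
def get(t,n): return w[t][0][1] if n=='wrist' else out[t,n][0][1]
def fit(ns,pr=0):
    def res(p):
        return np.concatenate([proj(cams[n],C2W(p,P[t]))[0]-get(t,n) for n in ns for t in P])
    s=least_squares(res,CP,loss='soft_l1',f_scale=2.); print(ns,s.x.round(3),np.abs(s.fun).mean().round(2)); return s.x
for ns in (['scene'],['side'],['wrist'],['scene','side'],['scene','side','wrist']): x=fit(ns)
E
```

```text
['scene'] [5.46119e+02 2.87091e+02 3.20000e-02] 1.11
['side'] [5.47665e+02 2.82245e+02 8.00000e-03] 1.07
['wrist'] [5.46770e+02 2.91161e+02 2.80000e-02] 1.19
['scene', 'side'] [5.46686e+02 2.86214e+02 2.30000e-02] 1.21
['scene', 'side', 'wrist'] [5.47025e+02 2.89935e+02 2.60000e-02] 1.33
```

```bash
sed -i 's/^CP=.*/CP=[547.0,289.0,0.027]/' h.py; python3 - <<'E'
from rig import robot
from h import *
o=robot.get_obs(); Y=CP[2]
plan(o,[(C2W(CP,(-32,-145,160)),Y,255,36),(C2W(CP,(-30,-145,130)),Y,255,20)])
E
```

```text
[[255,[0.74,2.77,-0.8],[-0.0,0.4,0.0]],[255,[0.75,2.78,-0.8],[-0.0,0.4,0.0]],[255,[0.76,2.77,-0.79],[-0.0,0.3,0.0]],[255,[0.76,2.78,-0.79],[-0.0,0.4,0.0]],[255,[0.76,2.77,-0.78],[-0.0,0.3,0.1]],[255,[0.1,1.5,0.0],[-0.0,0.0,-0.0]],[255,[0.1,1.5,0.0],[-0.0,0.0,-0.0]]]
7 rows
```

Request:
servo_tool(deltas=[[255,[0.7,2.8,-0.8],[0,0.4,0]],[255,[0.7,2.8,-0.8],[0,0.4,0]],[255,[0.7,2.8,-0.8],[0,0.3,0]],[255,[0.7,2.8,-0.8],[0,0.4,0]],[255,[0.7,2.8,-0.8],[0,0.3,0]],[255,[0.1,1.5,0],[0,0,0]],[255,[0,1.0,0],[0,0,0]],[255,[0,0,0],[0,0,0]]])

```text
t: 3.75
ee_pos: [519.1, 143.1, 128.9]
orientation: [-1.569, -0.028, 0.017]
contact_force: [-0.0, -0.5, -0.7]
finger_gap: -0.2
```

```bash
cat > st.py <<'E'
from rig import robot
from h import *
o=robot.get_obs(); M=R.from_rotvec(o['orientation']).as_matrix()
d=o['ee_pos']-[CP[0],CP[1],0]; c,s=np.cos(CP[2]),np.sin(CP[2])
print('t',o['t'],'case xyz',np.round([c*d[0]+s*d[1],-s*d[0]+c*d[1],d[2]],1),'down-err deg',R.from_matrix(M.T@Rdown(CP[2])).as_rotvec(degrees=True).round(1),'F',o['contact_force'].round(1),'gap',round(o['finger_gap'],1),'v',np.abs(o['joint_velocities']).max().round(2),'q',o['q'].round(2))
E
cat > cam.py <<'E'
import sys,pickle
from rig import optics
from h import *
n,tag,x0,x1,y0,y1,f=sys.argv[1],sys.argv[2],*map(int,sys.argv[3:8])
c=optics.calibration(n); im=optics.snapshot(n)[:,:,::-1].copy()
cv2.imwrite(f'pics/raw_{tag}.png',im); pickle.dump(c,open(f'raw_{tag}.pkl','wb'))
cv2.imwrite(f'pics/{tag}.png',cv2.resize(im[y0:y1,x0:x1],None,fx=f,fy=f,interpolation=cv2.INTER_CUBIC))
E
python3 st.py; python3 cam.py side c1 170 330 100 230 4; python3 st.py
```

```text
t 3.75 case xyz [ -31.8 -145.1  128.9] down-err deg [-0.1  0.1  0.4] F [-0.  -0.5 -0.7] gap -0.2 v 0.02 q [ 0.2   0.38  1.67  0.    1.09 -1.4 ]
t 3.8 case xyz [ -31.4 -144.9  130.2] down-err deg [-0.1  0.1  0.5] F [-0.6 -0.4 -0.7] gap 0.1 v 0.03 q [ 0.2   0.38  1.67  0.    1.09 -1.4 ]
```

View pics/c1.png

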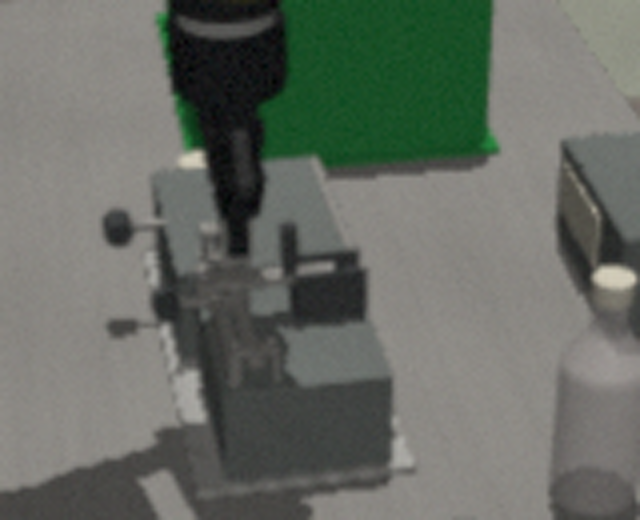

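Request:
servo_tool(deltas=[[255,[1.2,0,0],[0,0,0]],[255,[1.2,0,0],[0,0,0]],[255,[1.2,0,0],[0,0,0]],[255,[1.2,0,0],[0,0,0]],[255,[0.8,0,0],[0,0,0]],[255,[0.5,0,0],[0,0,0]]])

```text
t: 4.3
ee_pos: [582.6, 147.8, 138.9]
orientation: [-1.567, -0.036, 0.015]
contact_force: [-1.0, 0.9, -0.8]
finger_gap: -0.1
```

```bash
python3 st.py;python3 cam.py side c2 170 330 100 230 4
```

```text
t 4.3 case xyz [  31.8 -142.1  138.9] down-err deg [-0.2  0.3  0.8] F [-1.   0.9 -0.8] gap -0.1 v 0.2 q [ 0.19  0.49  1.48  0.    1.16 -1.42]
```

View pics/c2.png

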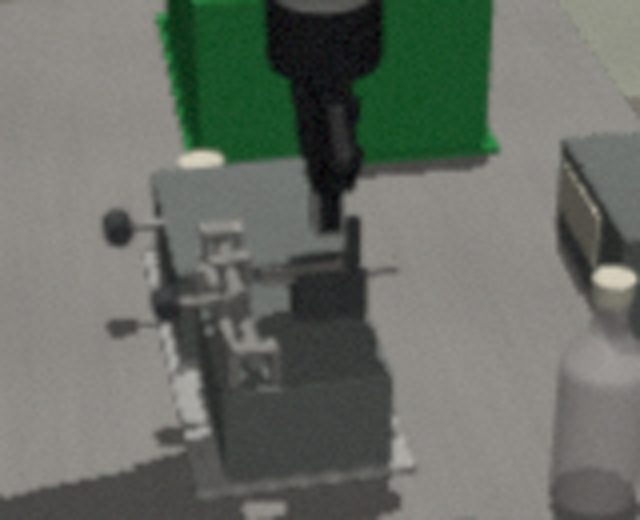

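Request:
servo_tool(deltas=[[255,[0.4,0.4,0],[0,0,0]],[255,[0.4,0.2,0],[0,0,0]],[255,[0.3,0.1,0],[0,0,0]],[255,[0.3,0.1,0],[0,0,0]]])

```text
t: 4.68
ee_pos: [585.1, 147.8, 135.9]
orientation: [-1.572, -0.014, 0.04]
contact_force: [-33.0, -5.3, 20.6]
finger_gap: 0.0
```

```bash
python3 st.py
```

```text
t 4.6833 case xyz [  34.3 -142.2  135.9] down-err deg [ 0.1  0.4 -1. ] F [-33.   -5.3  20.6] gap 0.0 v 0.13 q [ 0.19  0.52  1.45  0.    1.19 -1.42]
```

```bash
python3 - <<'E'
from rig import robot
from h import *
o=robot.get_obs(); Y=CP[2]
plan(o,[(C2W(CP,(10,-145,145)),Y,120,30),(C2W(CP,(-25,-145,165)),Y,120,40),(C2W(CP,(-80,-145,140)),Y,120,40),(C2W(CP,(-80,-145,115)),Y,120,30)])
E
```

```text
[[120,[-2.44,-0.87,-0.26],[0.1,0.4,-1.0]],[120,[-1.75,-1.0,-0.0],[-0.0,0.0,0.0]],[120,[-1.75,-1.0,-0.0],[-0.0,0.0,0.0]],[120,[-2.75,1.25,-0.0],[-0.0,0.0,0.0]],[120,[-2.76,1.25,-0.0],[-0.0,0.0,0.0]],[120,[0.0,2.5,-0.0],[-0.0,0.0,0.0]]]
6 rows
```

Request:
servo_tool(deltas=[[120,[-2.4,-0.9,-0.3],[0,0.4,-1.0]],[120,[-1.7,-1.0,0],[0,0,0]],[120,[-1.8,-1.0,0],[0,0,0]],[120,[-2.7,1.2,0],[0,0,0]],[120,[-2.2,1.2,0],[0,0,0]],[120,[0,1.5,0],[0,0,0]],[120,[0,0,0],[0,0,0]]])

```text
t: 5.27
ee_pos: [471.3, 142.4, 130.6]
orientation: [-1.571, -0.028, 0.017]
contact_force: [1.3, -0.9, -0.5]
finger_gap: 45.5
```

```bash
python3 st.py; python3 look.py d bolt_knob lid_knob
```

```text
t 5.2667 case xyz [ -79.6 -144.5  130.6] down-err deg [-0.   0.1  0.4] F [ 1.3 -0.9 -0.5] gap 45.5 v 0.09 q [ 0.22  0.28  1.8  -0.    1.06 -1.38]
5.2667 [471.3 142.4 130.6] [-1.571 -0.028  0.017] [ 0.01 -0.09  0.01 -0.    0.05  0.  ]
bolt_knob [(0.9, array([252.2, 221.4]))]
lid_knob [(0.9, array([440.6, 188.2]))]
```

View pics/w_d.png

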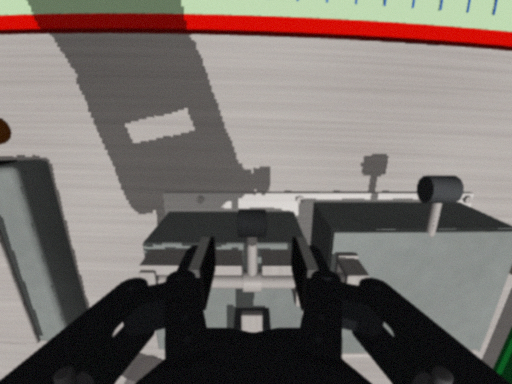

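```bash
python3 - <<'E'
from h import *
import pickle
o,c,w=pickle.load(open('w_d.pkl','rb'))
for px,z in (((252.2,222),95),((252.2,222),98),((440.3,189),78)):
    d=atz(c,px,z)-[CP[0],CP[1],0]; cc,s=np.cos(CP[2]),np.sin(CP[2]); print(np.round([cc*d[0]+s*d[1],-s*d[0]+cc*d[1],z],1))
E
```

```text
[ -81.2 -144.2   95. ]
[ -82.5 -144.2   98. ]
[-101.5    1.6   78. ]
```

Request:
servo_tool(deltas=[[120,[-0.1,2.0,0],[0,0,0.4]],[120,[0,2.0,0],[0,0,0]],[120,[0,1.0,0],[0,0,0]],[120,[0,0.2,0],[0,0,0]],[200,[0,0,0],[0,0,0]],[220,[0,0,0],[0,0,0]],[220,[0,0,0],[0,0,0]],[220,[0,0,0],[0,0,0]]], squeeze=25)

```text
t: 6.08
ee_pos: [477.8, 141.6, 85.3]
orientation: [-1.572, -0.03, 0.014]
contact_force: [0.1, 2.0, -3.8]
finger_gap: 19.4
```

```bash
python3 st.py
```

```text
t 6.0833 case xyz [ -73.2 -145.4   85.3] down-err deg [0.1 0.1 0.6] F [ 0.1  2.  -3.8] gap 19.4 v 0.02 q [ 0.22  0.36  1.81 -0.    0.96 -1.38]
```

Request:
servo_tool(deltas=[[220,[0.1,-1.0,0],[0,0,0]],[220,[0.3,-0.95,0],[0,0,0]],[220,[0.5,-0.9,0],[0,0,0]],[220,[0.65,-0.75,0],[0,0,0]]])

```text
t: 6.42
ee_pos: [493.4, 141.9, 124.5]
orientation: [-1.572, -0.029, 0.015]
contact_force: [4.4, -0.5, -14.3]
finger_gap: 18.9
```

```bash
python3 st.py
```

```text
t 6.4167 case xyz [ -57.6 -145.6  124.5] down-err deg [0.1 0.  0.5] F [  4.4  -0.5 -14.3] gap 18.9 v 0.3 q [ 0.21  0.33  1.74 -0.    1.06 -1.39]
```

Request:
servo_tool(deltas=[[220,[0.8,-0.3,0],[0,0,0]],[220,[0.9,-0.4,0],[0,0,0]],[220,[0.9,-0.2,0],[0,0,0]],[220,[0.6,0,0],[0,0,0]]])

```text
t: 6.75
ee_pos: [525.9, 142.8, 138.1]
orientation: [-1.572, -0.026, 0.018]
contact_force: [-3.9, -0.2, -6.4]
finger_gap: 19.4
```

```bash
python3 st.py
```

```text
t 6.75 case xyz [ -25.  -145.5  138.1] down-err deg [0.1 0.1 0.3] F [-3.9 -0.2 -6.4] gap 19.4 v 0.21 q [ 0.2   0.38  1.64 -0.    1.11 -1.4 ]
```

Request:
servo_tool(deltas=[[220,[0,0.1,-0.8],[0,0,0]],[220,[0,0.1,-1.0],[0,0,0]],[220,[0,0.1,-1.0],[0,0,0]],[220,[0,0.1,-0.8],[0,0,0]],[220,[0,0.1,-0.4],[0,0,0]]])

```text
t: 7.17
ee_pos: [528.9, 100.6, 137.9]
orientation: [-1.569, -0.032, 0.014]
contact_force: [-4.0, 2.2, 5.8]
finger_gap: 18.7
```

```bash
python3 st.py;python3 cam.py side c3 170 330 100 230 4
```

```text
t 7.1667 case xyz [ -23.2 -187.8  137.9] down-err deg [-0.1  0.1  0.7] F [-4.   2.2  5.8] gap 18.7 v 0.11 q [ 0.12  0.36  1.67  0.    1.1  -1.48]
```

View pics/c3.png

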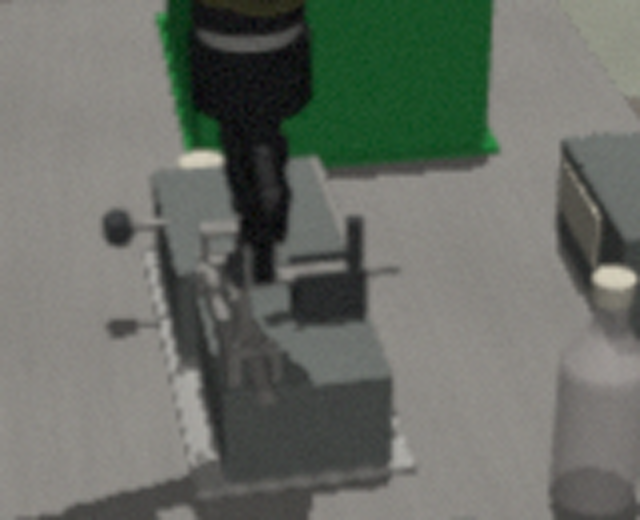

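Handle upright and being slid; push on to the stop.

Request:
servo_tool(deltas=[[220,[0,0,-0.4],[0,0,0]],[220,[0,0,-0.4],[0,0,0]],[220,[0,0,-0.3],[0,0,0]]])

```text
t: 7.47
ee_pos: [528.2, 95.7, 138.3]
orientation: [-1.55, -0.032, 0.011]
contact_force: [-0.9, 42.8, -8.6]
finger_gap: 19.0
```

```bash
python3 st.py
```

```text
t 7.4667 case xyz [ -24.1 -192.8  138.3] down-err deg [-1.2  0.   0.8] F [-0.9 42.8 -8.6] gap 19.0 v 0.1 q [ 0.1   0.36  1.67  0.02  1.1  -1.51]
```

Request:
servo_tool(deltas=[[140,[0,0,0.2],[1.2,0,0]],[120,[0,0,0],[0,0,0]],[110,[0,0,0],[0,0,0]],[110,[0,-2.0,0],[0,0,0]],[110,[0,-3.0,0],[0,0,0]],[110,[0,-2.0,0],[0,0,0]]])

```text
t: 7.97
ee_pos: [525.5, 91.3, 207.4]
orientation: [-1.531, -0.029, 0.013]
contact_force: [0.8, 0.0, 1.0]
finger_gap: 48.5
```

```bash
python3 st.py; python3 - <<'E'
from rig import robot
from h import *
o=robot.get_obs(); Y=CP[2]
plan(o,[(C2W(CP,(-101,0,180)),Y,110,36),(C2W(CP,(-101,1,130)),Y,110,25)])
E
```

```text
t 7.9667 case xyz [ -26.8 -197.1  207.4] down-err deg [-2.3 -0.   0.6] F [0.8 0.  1. ] gap 48.5 v 0.5 q [ 0.09  0.28  1.61  0.04  1.24 -1.52]
[[110,[-1.24,0.57,3.26],[-0.4,-0.0,0.1]],[110,[-1.24,0.55,3.27],[-0.4,-0.0,0.1]],[110,[-1.24,0.53,3.27],[-0.4,-0.0,0.1]],[110,[-1.24,0.51,3.28],[-0.4,-0.0,0.1]],[110,[-1.25,0.5,3.28],[-0.3,-0.0,0.1]],[110,[-1.24,0.48,3.28],[-0.4,-0.0,0.1]],[110,[-0.0,2.5,0.05],[0.0,-0.0,0.0]],[110,[-0.0,2.5,0.05],[0.0,-0.0,0.0]]]
8 rows
```

Request:
servo_tool(deltas=[[110,[-1.2,0.2,3.3],[-0.4,0,0.1]],[110,[-1.2,0.4,3.3],[-0.4,0,0.1]],[110,[-1.2,0.5,3.3],[-0.4,0,0.1]],[110,[-1.2,0.5,3.3],[-0.4,0,0.1]],[110,[-1.2,0.5,3.3],[-0.3,0,0.1]],[110,[-1.2,0.5,3.0],[-0.4,0,0.1]],[110,[0,2.5,0],[0,0,0]],[110,[0,1.5,0],[0,0,0]],[110,[0,0,0],[0,0,0]]])

```text
t: 8.72
ee_pos: [453.6, 284.9, 152.5]
orientation: [-1.578, -0.034, -0.008]
contact_force: [-0.7, -0.4, 0.6]
finger_gap: 48.5
```

```bash
python3 st.py; python3 look.py e lid_knob; python3 - <<'E'
from h import *
import pickle
o,c,w=pickle.load(open('w_e.pkl','rb'))
if w['lid_knob']:
    d=atz(c,w['lid_knob'][0][1],78)-[CP[0],CP[1],0]; cc,s=np.cos(CP[2]),np.sin(CP[2]); print(np.round([cc*d[0]+s*d[1],-s*d[0]+cc*d[1]],1))
E
```

```text
t 8.7167 case xyz [-93.5  -1.6 152.5] down-err deg [ 0.5 -0.6  1.5] F [-0.7 -0.4  0.6] gap 48.5 v 0.02 q [ 0.5   0.34  1.66 -0.02  1.12 -1.08]
8.7167 [453.6 284.9 152.5] [-1.578 -0.034 -0.008] [-0.   -0.02 -0.01 -0.02  0.02 -0.  ]
lid_knob [(0.92, array([254.6, 195.7]))]
[-101.4    0.2]
```

View pics/w_e.png

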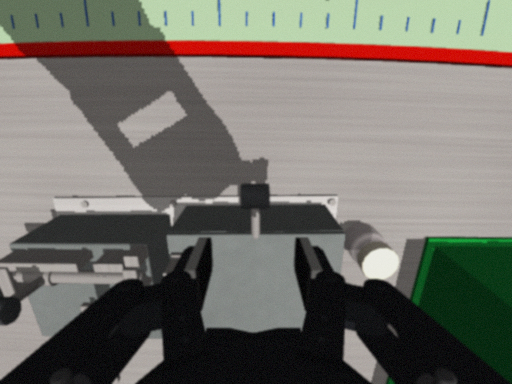

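Request:
servo_tool(deltas=[[110,[-0.4,2.5,0.1],[0.3,-0.3,0.7]],[110,[-0.4,2.8,0.1],[0.3,-0.3,0.6]],[110,[-0.4,2.0,0],[0,0,0.3]],[110,[-0.2,1.2,0],[0,0,0]],[110,[-0.1,0.6,0],[0,0,0]]])

```text
t: 9.23
ee_pos: [447.2, 284.8, 69.4]
orientation: [-1.561, -0.028, 0.006]
contact_force: [-0.1, -0.5, 1.5]
finger_gap: 48.8
```

```bash
python3 st.py
```

```text
t 9.2333 case xyz [-99.9  -1.5  69.4] down-err deg [-0.5 -0.3  0.8] F [-0.1 -0.5  1.5] gap 48.8 v 0.15 q [ 0.5   0.44  1.74  0.    0.94 -1.1 ]
```

Request:
servo_tool(deltas=[[110,[-0.2,0.8,0.1],[0,0,0.5]],[190,[-0.1,0.3,0],[0,0,0]],[210,[0,0,0],[0,0,0]],[210,[0,0,0],[0,0,0]],[210,[0,0,0],[0,0,0]]], squeeze=30)

```text
t: 9.65
ee_pos: [445.9, 286.0, 60.7]
orientation: [-1.559, -0.021, 0.01]
contact_force: [-0.2, -2.4, -3.5]
finger_gap: 23.1
```

```bash
python3 st.py; python3 - <<'E'
import numpy as np
th=np.r_[0:1.6:.1]; x=165*(1-np.cos(th));z=165*np.sin(th)
for t,a,b,c,d in zip(th[1:],np.diff(x),np.diff(z),x[1:],z[1:]): print(round(t,2),a.round(1),b.round(1),c.round(0),d.round(0))
E
```

```text
t 9.65 case xyz [-101.2   -0.3   60.7] down-err deg [-0.7 -0.4  0.4] F [-0.2 -2.4 -3.5] gap 23.1 v 0.01 q [ 0.5   0.46  1.74  0.01  0.93 -1.1 ]
0.1 0.8 16.5 1.0 16.0
0.2 2.5 16.3 3.0 33.0
0.3 4.1 16.0 7.0 49.0
0.4 5.7 15.5 13.0 64.0
0.5 7.2 14.9 20.0 79.0
0.6 8.6 14.1 29.0 93.0
0.7 10.0 13.1 39.0 106.0
0.8 11.2 12.1 50.0 118.0
0.9 12.4 10.9 62.0 129.0
1.0 13.4 9.6 76.0 139.0
1.1 14.3 8.2 90.0 147.0
1.2 15.1 6.7 105.0 154.0
1.3 15.7 5.2 121.0 159.0
1.4 16.1 3.6 137.0 163.0
1.5 16.4 2.0 153.0 165.0
```

Request:
servo_tool(deltas=[[210,[0,-1.5,0],[0,0,0]],[210,[0.2,-1.6,0],[0,0,0]],[210,[0.4,-1.6,0],[0,0,0]],[210,[0.5,-1.5,0],[0,0,0]]])

```text
t: 9.98
ee_pos: [458.1, 286.2, 124.9]
orientation: [-1.558, -0.025, 0.008]
contact_force: [10.8, 4.8, -10.5]
finger_gap: 23.6
```

```bash
python3 st.py
```

```text
t 9.9833 case xyz [-89.   -0.4 124.9] down-err deg [-0.7 -0.3  0.7] F [ 10.8   4.8 -10.5] gap 23.6 v 0.42 q [ 0.49  0.38  1.67  0.01  1.07 -1.11]
```

Request:
servo_tool(deltas=[[210,[0.7,-1.4,0],[0,0,0]],[210,[0.9,-1.4,0],[0,0,0]],[210,[1.0,-1.3,0],[0,0,0]],[210,[1.1,-1.2,0],[0,0,0]]])

```text
t: 10.32
ee_pos: [496.5, 287.2, 183.1]
orientation: [-1.555, -0.03, 0.005]
contact_force: [10.0, 8.8, -17.2]
finger_gap: 23.5
```

```bash
python3 st.py
```

```text
t 10.3167 case xyz [-50.5  -0.4 183.1] down-err deg [-0.9 -0.3  0.9] F [ 10.    8.8 -17.2] gap 23.5 v 0.51 q [ 0.46  0.38  1.53  0.01  1.21 -1.14]
```

Request:
servo_tool(deltas=[[210,[1.2,-0.8,0],[0,0,0]],[210,[1.3,-0.9,0],[0,0,0]],[210,[1.4,-0.7,0],[0,0,0]],[210,[1.5,-0.5,0],[0,0,0]]])

```text
t: 10.65
ee_pos: [550.6, 288.8, 216.9]
orientation: [-1.553, -0.03, 0.008]
contact_force: [-3.3, 2.1, -3.3]
finger_gap: 23.4
```

```bash
python3 st.py
```

```text
t 10.65 case xyz [  3.6  -0.3 216.9] down-err deg [-1.  -0.2  0.8] F [-3.3  2.1 -3.3] gap 23.4 v 0.62 q [ 0.42  0.46  1.34  0.01  1.33 -1.18]
```

Request:
servo_tool(deltas=[[210,[1.6,-0.4,0],[0,0,0]],[210,[1.6,-0.2,0],[0,0,0]],[210,[1.6,0,0],[0,0,0]],[210,[1.0,0.1,0],[0,0,0]]])

```text
t: 10.98
ee_pos: [610.3, 290.6, 227.8]
orientation: [-1.552, -0.031, 0.009]
contact_force: [-3.6, 0.4, 0.0]
finger_gap: 23.5
```

```bash
python3 st.py
```

```text
t 10.9833 case xyz [ 6.330e+01 -1.000e-01  2.278e+02] down-err deg [-1.1 -0.1  0.8] F [-3.6  0.4  0. ] gap 23.5 v 0.41 q [ 0.39  0.58  1.13  0.01  1.41 -1.21]
```

Request:
servo_tool(deltas=[[210,[0.5,0,0],[0,0,0]],[150,[0,0,0],[0,0,0]],[110,[0,0,0],[0,0,0]],[110,[0,0,0],[0,0,0]],[110,[0,-2.0,0],[0,0,0]],[110,[0,-3.0,0],[0,0,0]],[110,[0,-1.5,0],[0,0,0]],[110,[-2.0,0,0],[0,0,0]]])

```text
t: 11.65
ee_pos: [594.9, 287.6, 296.0]
orientation: [-1.553, -0.03, 0.007]
contact_force: [1.0, -0.2, -0.3]
finger_gap: 49.2
```

```bash
python3 st.py;python3 cam.py side c4 150 342 80 230 4;python3 - <<'E'
from rig import robot
from h import *
o=robot.get_obs(); Y=CP[2]
plan(o,[(C2W(CP,(-60,-5,290)),Y,140,38)])
E
```

```text
t 11.65 case xyz [ 47.9  -2.7 296. ] down-err deg [-1.  -0.2  0.9] F [ 1.  -0.2 -0.3] gap 49.2 v 0.95 q [ 0.39  0.51  1.08  0.01  1.53 -1.2 ]
[[140,[-3.48,0.15,-0.11],[-0.3,-0.0,0.3]],[140,[-3.48,0.16,-0.11],[-0.4,-0.1,0.3]],[140,[-3.47,0.18,-0.11],[-0.3,-0.0,0.2]]]
3 rows
```

View pics/c4.png

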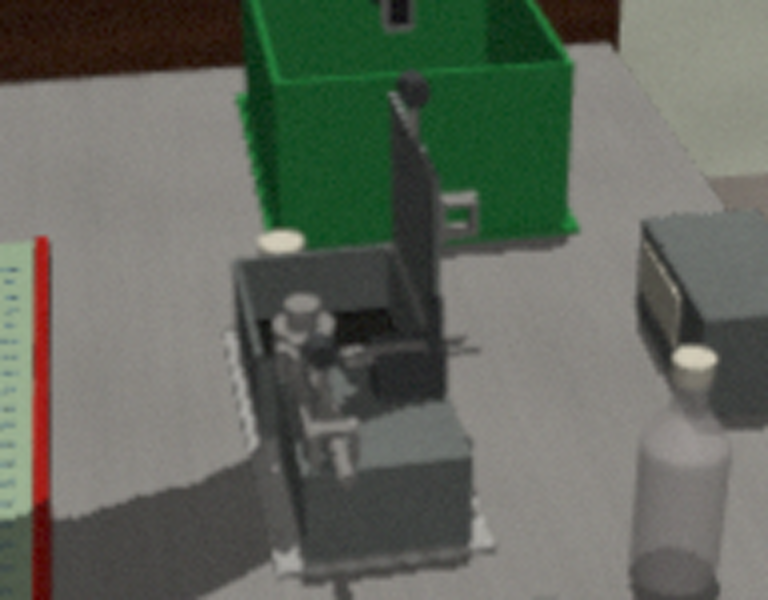

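Request:
servo_tool(deltas=[[140,[-3.5,0,-0.1],[-0.3,0,0.3]],[140,[-3.5,0,-0.1],[-0.4,0,0.3]],[140,[-3.0,0,-0.1],[-0.3,0,0.2]],[140,[0,0,0],[0,0,0]]])

```text
t: 12.03
ee_pos: [485.6, 281.7, 293.9]
orientation: [-1.572, -0.02, 0.019]
contact_force: [0.8, -0.2, 0.7]
finger_gap: 38.6
```

```bash
python3 look.py f weight_center; python3 st.py; python3 - <<'E'
from h import *
import pickle
o,c,w=pickle.load(open('w_f.pkl','rb'))
cs=pickle.load(open('raw_c4.pkl','rb'))
def tc(P):
    d=P-[CP[0],CP[1],0]; cc,s=np.cos(CP[2]),np.sin(CP[2]); return np.round([cc*d[0]+s*d[1],-s*d[0]+cc*d[1],d[2]],1)
print('side head top',tc(atz(cs,(302/4+150-.4,299/4+80-.4),70)))
for p,x in w['weight_center']: print(p,tc(atz(c,x,45)))
E
```

```text
12.0333 [485.6 281.7 293.9] [-1.572 -0.02   0.019] [-0.02  0.02 -0.05 -0.01 -0.01 -0.02]
weight_center [(0.92, array([259.3, 194.5]))]
t 12.1333 case xyz [-58.4  -5.7 294.1] down-err deg [ 0.  -0.2  0.1] F [ 0.5 -0.2  0.6] gap 38.6 v 0.05 q [ 0.46  0.29  1.39 -0.    1.46 -1.14]
side head top [-21.8  10.3  70. ]
0.92 [-19.8   4.7  45. ]
```

View pics/w_f.png

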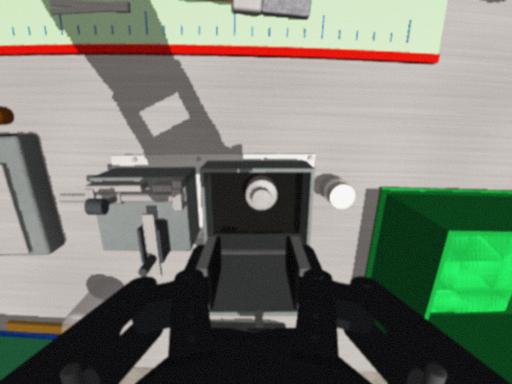

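```bash
python3 - <<'E'
from rig import robot
from h import *
o=robot.get_obs(); Y=CP[2]
plan(o,[(C2W(CP,(-22,5,130)),Y,110,38)])
E
```

```text
[[110,[0.72,3.28,0.22],[0.0,-0.0,0.0]],[110,[0.72,3.29,0.22],[0.0,-0.0,0.0]],[110,[0.72,3.28,0.21],[0.0,-0.1,0.0]],[110,[0.72,3.29,0.22],[0.0,-0.0,0.1]],[110,[0.73,3.28,0.21],[0.0,-0.1,0.0]]]
5 rows
```

Request:
servo_tool(deltas=[[110,[0.7,3.3,0.2],[0,0,0]],[110,[0.7,3.3,0.2],[0,0,0]],[110,[0.7,3.3,0.2],[0,0,0]],[110,[0.7,3.3,0.2],[0,0,0]],[110,[0.5,2.5,0.2],[0,0,0]],[110,[0,0,0],[0,0,0]]])

```text
t: 12.63
ee_pos: [529.4, 293.2, 135.0]
orientation: [-1.566, -0.028, 0.007]
contact_force: [-0.9, -0.7, -0.4]
finger_gap: 48.5
```

```bash
python3 look.py g weight_center; python3 st.py; python3 - <<'E'
from h import *
import pickle
o,c,w=pickle.load(open('w_g.pkl','rb'))
def tc(P):
    d=P-[CP[0],CP[1],0]; cc,s=np.cos(CP[2]),np.sin(CP[2]); return np.round([cc*d[0]+s*d[1],-s*d[0]+cc*d[1],d[2]],1)
for p,x in w['weight_center']: print(p,tc(atz(c,x,45)))
E
```

```text
12.6333 [529.4 293.2 135. ] [-1.566 -0.028  0.007] [-0.01 -0.03 -0.04 -0.    0.05 -0.  ]
weight_center [(0.79, array([253.7, 197.8]))]
t 12.7333 case xyz [-16.6   5.3 140. ] down-err deg [-0.4 -0.3  1.1] F [0.4 0.2 0.7] gap 48.4 v 0.05 q [ 0.45  0.5   1.47 -0.    1.16 -1.15]
0.79 [-19.3   6.7  45. ]
```

View pics/w_g.png

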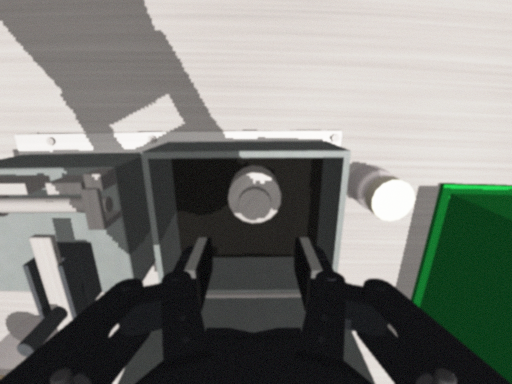

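Request:
servo_tool(deltas=[[110,[-0.3,2.5,0.1],[0,-0.3,0.6]],[110,[-0.3,2.5,0],[0,0,0.5]],[110,[-0.2,1.8,0],[0,0,0]],[110,[0,1.0,0],[0,0,0]],[110,[0,0,0],[0,0,0]]])

```text
t: 13.15
ee_pos: [528.9, 297.5, 72.4]
orientation: [-1.556, -0.034, 0.009]
contact_force: [-1.0, -0.5, -0.5]
finger_gap: 48.3
```

```bash
python3 look.py h; python3 st.py; python3 - <<'E'
from h import *
import pickle
o,c,w=pickle.load(open('w_g.pkl','rb'))
def tc(P):
    d=P-[CP[0],CP[1],0]; cc,s=np.cos(CP[2]),np.sin(CP[2]); return np.round([cc*d[0]+s*d[1],-s*d[0]+cc*d[1],d[2]],1)
print(tc(atz(c,(255,204.5),70)))
E
```

```text
13.15 [528.9 297.5  72.4] [-1.556 -0.034  0.009] [ 0.   -0.04 -0.03  0.    0.03  0.  ]
t 13.2 case xyz [-17.4   9.2  73.6] down-err deg [-0.9  0.   1. ] F [ 0.3 -0.2  0.3] gap 48.6 v 0.02 q [ 0.45  0.58  1.51  0.01  1.03 -1.15]
[-21.7   7.6  70. ]
```

View pics/w_h.png

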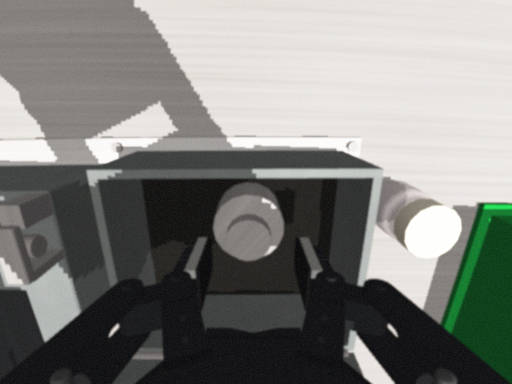

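Request:
servo_tool(deltas=[[110,[-0.3,1.0,-0.2],[0,0,0.9]],[110,[-0.2,0.7,0],[0,0,0]],[110,[0,0.3,0],[0,0,0]],[110,[0,0,0],[0,0,0]]])

```text
t: 13.53
ee_pos: [526.6, 296.7, 57.3]
orientation: [-1.552, -0.027, 0.016]
contact_force: [-0.2, 0.9, -0.3]
finger_gap: 48.6
```

```bash
python3 st.py
```

```text
t 13.5333 case xyz [-20.2   8.2  57.3] down-err deg [-1.   0.   0.4] F [-0.2  0.9 -0.3] gap 48.6 v 0.01 q [ 0.45  0.6   1.52  0.02  1.01 -1.16]
```

Request:
servo_tool(deltas=[[110,[0,0.3,-0.1],[-1.0,0,0.3]],[150,[0,0.1,0],[0,0,0]],[200,[0,0,0],[0,0,0]],[220,[0,0,0],[0,0,0]],[220,[0,0,0],[0,0,0]],[220,[0,0,0],[0,0,0]]], squeeze=50)

```text
t: 14.03
ee_pos: [527.1, 295.7, 54.0]
orientation: [-1.572, -0.023, 0.019]
contact_force: [-0.4, -0.1, -1.6]
finger_gap: 25.7
```

```bash
python3 st.py;python3 look.py i
```

```text
t 14.0333 case xyz [-19.7   7.2  54. ] down-err deg [0.1 0.  0.2] F [-0.4 -0.1 -1.6] gap 25.7 v 0.0 q [ 0.45  0.61  1.51 -0.    1.02 -1.15]
14.0333 [527.1 295.7  54. ] [-1.572 -0.023  0.019] [-0. -0.  0. -0.  0. -0.]
```

View pics/w_i.png

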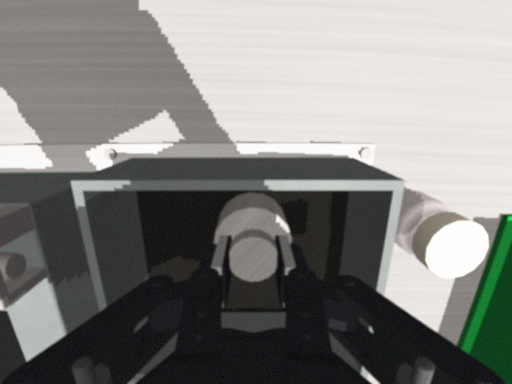

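Request:
servo_tool(deltas=[[220,[0,-0.5,0],[0,0,0]],[220,[0,-1.0,0],[0,0,0]],[220,[0,-1.5,0],[0,0,0]],[220,[0,-2.0,0],[0,0,0]],[220,[0,0,0],[0,0,0]]])

```text
t: 14.5
ee_pos: [525.7, 295.4, 105.8]
orientation: [-1.573, -0.02, 0.023]
contact_force: [0.4, 1.0, -3.6]
finger_gap: 25.5
```

```bash
python3 st.py;python3 look.py j;python3 cam.py side c5 150 342 80 230 4
```

```text
t 14.5 case xyz [-21.1   6.9 105.8] down-err deg [ 0.2  0.  -0.1] F [ 0.4  1.  -3.6] gap 25.5 v 0.05 q [ 0.45  0.54  1.49 -0.    1.12 -1.15]
14.5 [525.7 295.4 105.8] [-1.573 -0.02   0.023] [ 0.    0.04  0.04  0.   -0.05  0.  ]
```

View pics/w_j.png

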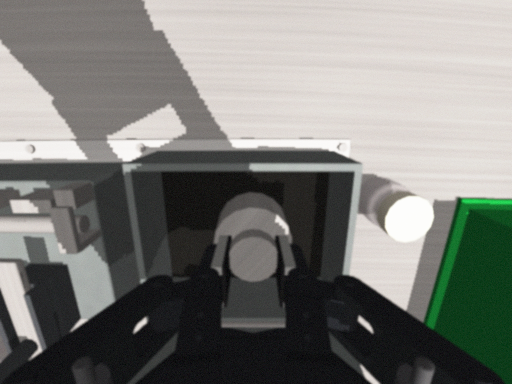

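View pics/c5.png

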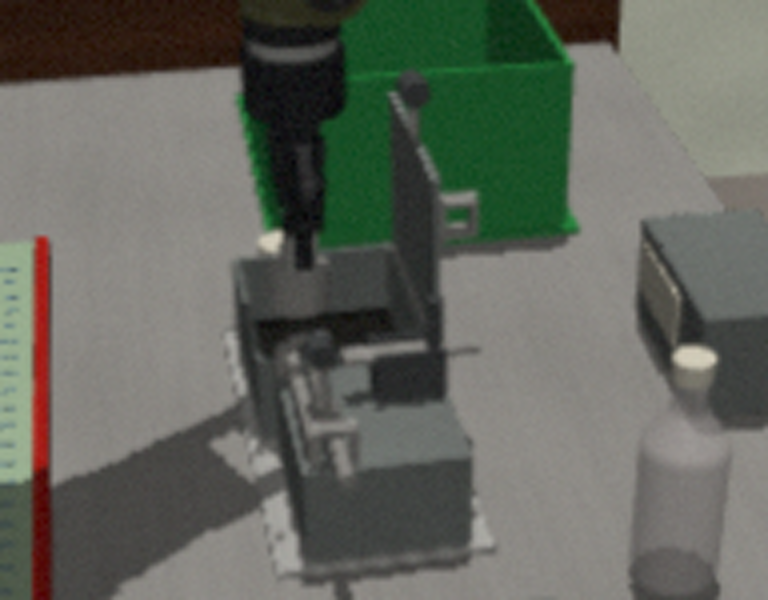

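```bash
python3 - <<'E'
from rig import robot
from h import *
import pickle
o,c,w=pickle.load(open('w_j.pkl','rb'))
M=R.from_rotvec(o['orientation']).as_matrix()
for px in ((253,254),):
    X=atz(c,px,o['ee_pos'][2]+16); print('head in tool',(M.T@(X-o['ee_pos'])).round(1))
o=robot.get_obs(); Y=CP[2]
x,y,_=o['ee_pos']
plan(o,[((x,y,235),Y,220,33),((560,-160,200),Y,220,33)])
E
```

```text
head in tool [ -5.  -16.    0.9]
[[220,[-0.01,-2.66,-0.01],[0.1,0.0,-0.1]],[220,[-0.01,-2.66,-0.01],[0.0,0.0,-0.1]],[220,[-0.01,-2.66,-0.01],[0.1,0.0,-0.0]],[220,[-0.01,-2.66,-0.0],[0.0,0.0,-0.1]],[220,[0.0,-2.66,-0.0],[0.1,0.0,-0.0]],[220,[0.17,0.25,-3.25],[-0.0,0.0,-0.0]],[220,[0.17,0.25,-3.25],[-0.0,0.0,-0.0]],[220,[0.16,0.25,-3.25],[-0.0,0.0,-0.0]],[220,[0.17,0.25,-3.25],[-0.0,0.0,-0.0]],[220,[0.16,0.25,-3.26],[-0.0,0.0,-0.0]]]
[[220,[0.17,0.25,-3.25],[-0.0,0.0,-0.0]],[220,[0.16,0.25,-3.26],[-0.0,0.0,-0.0]],[220,[0.17,0.25,-3.25],[-0.0,0.0,-0.0]],[220,[0.16,0.25,-3.26],[-0.0,0.0,-0.0]],[220,[0.17,0.24,-3.25],[-0.0,0.0,-0.0]],[220,[0.16,0.25,-3.26],[-0.0,0.0,-0.0]],[220,[0.17,0.24,-3.25],[-0.0,0.0,-0.0]],[220,[0.16,0.25,-3.26],[-0.0,0.0,-0.0]],[220,[0.17,0.24,-3.25],[-0.0,0.0,-0.0]]]
19 rows
```

Request:
servo_tool(deltas=[[220,[0,-1.5,0],[0,0,0]],[220,[0,-2.5,0],[0,0,0]],[220,[0,-2.7,0],[0,0,0]],[220,[0,-2.7,0],[0,0,0]],[220,[0,-2.0,0],[0,0,0]],[220,[0,-0.5,-1.0],[0,0,0]],[220,[0.2,0,-2.0],[0,0,0]],[220,[0.2,0,-3.0],[0,0,0]],[220,[0.2,0,-3.2],[0,0,0]],[220,[0.2,0,-3.2],[0,0,0]]])

```text
t: 15.43
ee_pos: [531.6, 168.5, 210.3]
orientation: [-1.583, -0.007, 0.048]
contact_force: [1.0, -0.4, -4.0]
finger_gap: 25.3
```

Request:
servo_tool(deltas=[[220,[0.2,0,-3.2],[0,0,0]],[220,[0.2,0,-3.2],[0,0,0]],[220,[0.2,0,-3.2],[0,0,0]],[220,[0.2,0.2,-3.2],[0,0,0]],[220,[0.2,0.2,-3.2],[0,0,0]],[220,[0.2,0.3,-3.0],[0,0,0]],[220,[0.2,0.3,-3.0],[0,0,0]],[220,[0,0.3,-2.0],[0,0,0]]])

```text
t: 16.1
ee_pos: [546.3, -89.5, 184.0]
orientation: [-1.583, 0.009, 0.061]
contact_force: [0.5, -0.5, -3.6]
finger_gap: 25.4
```

```bash
python3 st.py;python3 - <<'E'
from rig import robot
print(robot.get_obs()['ee_pos'])
E
```

```text
t 16.1 case xyz [ -10.9 -378.4  184. ] down-err deg [ 0.7  0.4 -2.6] F [ 0.5 -0.5 -3.6] gap 25.4 v 0.44 q [-0.22  0.37  1.54 -0.02  1.27 -1.82]
[546.29239942 -89.50815965 184.02975915]
```

Request:
servo_tool(deltas=[[220,[0.3,0,-2.4],[0.3,0.2,-1.0]],[220,[0.3,0,-2.0],[0.3,0.2,-1.0]],[220,[0.2,0,-1.0],[0,0,-0.6]],[220,[0,0,0],[0,0,0]]])

```text
t: 16.43
ee_pos: [551.4, -151.6, 175.1]
orientation: [-1.57, -0.01, 0.023]
contact_force: [-0.3, -0.1, -4.0]
finger_gap: 25.3
```

```bash
python3 look.py k pan_center; python3 - <<'E'
from h import *
import pickle
o,c,w=pickle.load(open('w_k.pkl','rb'))
for p,x in w['pan_center']: print(p,atz(c,x,61).round(1))
E
python3 st.py
```

```text
16.4333 [ 551.4 -151.6  175.1] [-1.57  -0.01   0.023] [-0.01  0.02  0.04  0.   -0.01  0.01]
pan_center [(0.65, array([238.6, 206.5]))]
0.65 [ 564.5 -164.9   61. ]
t 16.5333 case xyz [  -7.4 -438.6  175.4] down-err deg [-0.1 -0.3 -0.5] F [-0.1  0.4 -3.5] gap 25.2 v 0.03 q [-0.33  0.4   1.52 -0.    1.23 -1.92]
```

View pics/w_k.png

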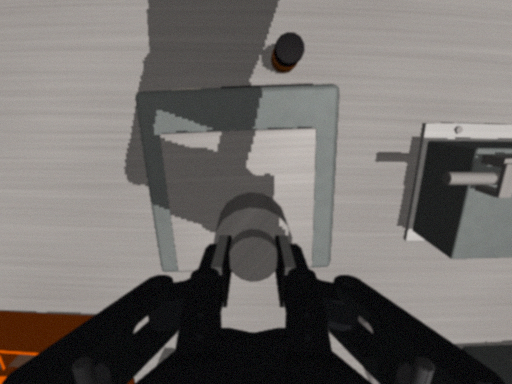

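Request:
servo_tool(deltas=[[220,[0.5,1.5,-0.5],[0,-0.2,-0.3]],[220,[0.5,2.0,-0.5],[0,0,0]],[220,[0.3,2.0,-0.3],[0,0,0]],[220,[0,0.8,0],[0,0,0]],[220,[0,0,0],[0,0,0]]])

```text
t: 16.95
ee_pos: [564.7, -157.2, 109.8]
orientation: [-1.569, -0.021, 0.028]
contact_force: [-0.6, 0.7, -4.3]
finger_gap: 25.4
```

```bash
python3 st.py;python3 - <<'E'
from rig import robot
print(robot.get_obs()['ee_pos'])
E
python3 cam.py side c6 190 330 160 310 4
```

```text
t 16.95 case xyz [   5.7 -446.5  109.8] down-err deg [-0.1  0.3 -0.3] F [-0.6  0.7 -4.3] gap 25.4 v 0.02 q [-0.33  0.5   1.53  0.    1.11 -1.94]
[ 564.7348661  -157.18864048  109.78134804]
```

View pics/c6.png

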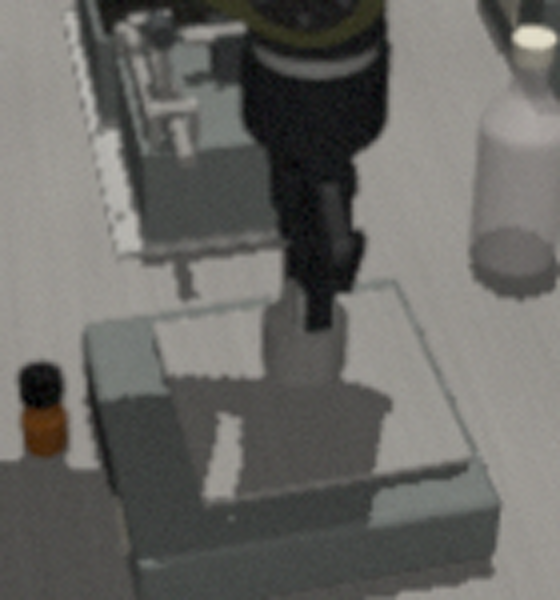

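Request:
servo_tool(deltas=[[220,[0.1,0.3,-0.4],[0,0,-0.3]],[220,[0.1,0.4,-0.3],[0,0,0]],[220,[0,0.3,0],[0,0,0]],[220,[0,0,0],[0,0,0]]])

```text
t: 17.33
ee_pos: [568.3, -163.7, 103.1]
orientation: [-1.57, -0.031, 0.022]
contact_force: [0.2, -0.7, -3.4]
finger_gap: 25.7
```

```bash
python3 - <<'E'
from rig import robot
o=robot.get_obs();print(o['ee_pos'],o['contact_force'],o['orientation'])
E
```

```text
[ 568.34768287 -163.65801589  103.13274393] [ 0.18258636 -0.65328986 -3.37977201] [-1.57008208 -0.03074504  0.02161987]
```

Request:
servo_tool(deltas=[[220,[0,0.3,0],[0,0,0]],[220,[0,0.3,0],[0,0,0]],[220,[0,0.2,0],[0,0,0]],[220,[0,0.1,0],[0,0,0]]])

```text
t: 17.67
ee_pos: [569.0, -164.0, 94.9]
orientation: [-1.571, -0.033, 0.019]
contact_force: [-0.5, -1.2, 5.0]
finger_gap: 25.9
```

Request:
servo_tool(deltas=[[220,[0,0.2,0],[0,0,0]],[220,[0,0.1,0],[0,0,0]]])

```text
t: 17.83
ee_pos: [570.0, -164.5, 95.0]
orientation: [-1.572, -0.035, 0.017]
contact_force: [-4.9, 3.1, 3.9]
finger_gap: 25.6
```

Request:
servo_tool(deltas=[[170,[0,0,0],[0,0,0]],[140,[0,0,0],[0,0,0]],[110,[0,0,0],[0,0,0]],[110,[0,0,0],[0,0,0]]], squeeze=20)

```text
t: 18.17
ee_pos: [570.9, -164.8, 96.6]
orientation: [-1.574, -0.038, 0.014]
contact_force: [-0.7, -0.2, 0.7]
finger_gap: 48.4
```

```bash
python3 st.py; python3 look.py l weight_center
```

```text
t 18.1667 case xyz [  11.7 -454.3   96.6] down-err deg [0.2 0.3 0.8] F [-0.7 -0.2  0.7] gap 48.4 v 0.0 q [-0.34  0.53  1.53  0.    1.07 -1.95]
18.1667 [ 570.9 -164.8   96.6] [-1.574 -0.038  0.014] [ 0. -0. -0. -0. -0.  0.]
weight_center [(0.64, array([249.8, 237.2]))]
```

View pics/w_l.png

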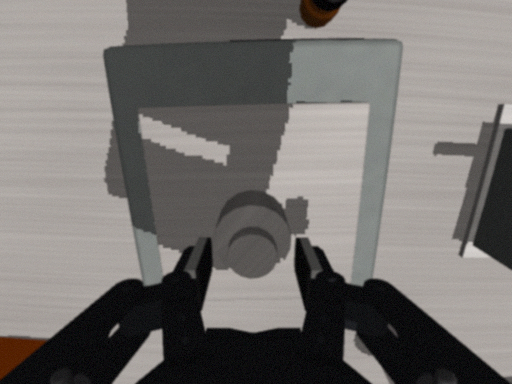

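Released, the weight stands centred between the fingers. Rise straight up.

Request:
servo_tool(deltas=[[110,[0,-1.0,0],[0,0,0]],[110,[0,-2.0,0],[0,0,0]],[110,[0,-3.0,0],[0,0,0]],[110,[0,-3.5,0],[0,0,0]],[110,[0,-3.5,0],[0,0,0]],[110,[-2.0,-2.0,0],[0,0,0]],[110,[-2.5,0,0],[0,0,0]],[110,[0,0,0],[0,0,0]]])

```text
t: 18.93
ee_pos: [521.5, -165.3, 256.6]
orientation: [-1.573, -0.037, 0.016]
contact_force: [0.6, -0.2, -0.9]
finger_gap: 48.6
```

```bash
python3 look.py m weight_center pan_center; python3 cam.py side c7 150 342 60 310 3;python3 cam.py scene c8 120 440 150 320 2; python3 - <<'E'
from h import *
from rig import nets,optics
import pickle
o,c,w=pickle.load(open('w_m.pkl','rb'))
for t,z in (('weight_center',86),('pan_center',61)):
    for p,x in w[t]: print(t,'wrist',p,atz(c,x,z).round(1))
    for n in ('side','scene'):
        for d in nets.landmark_of(t,n)[:1]: print(t,n,round(d['p'],2),d['position'],atz(optics.calibration(n),d['position'],z).round(1))
E
python3 st.py
```

```text
18.9333 [ 521.5 -165.3  256.6] [-1.573 -0.037  0.016] [ 0.02  0.01 -0.13  0.01  0.04  0.02]
weight_center [(0.72, array([248.3, 214.5]))]
pan_center [(0.72, array([253.1, 210.2]))]
weight_center wrist 0.72 [ 568.6 -169.1   86. ]
weight_center side 0.6 [266.8, 244.9] [ 565.2 -154.8   86. ]
weight_center scene 0.59 [182.9, 188.3] [ 559.8 -163.6   86. ]
pan_center wrist 0.72 [ 572.1 -163.    61. ]
pan_center side 0.9 [264.7, 256.9] [ 558.5 -166.2   61. ]
pan_center scene 0.84 [183.2, 197.7] [ 565.4 -161.5   61. ]
t 19.3833 case xyz [ -35.4 -453.3  253.7] down-err deg [0.1 0.4 0.6] F [-0.6  1.2 -0.4] gap 48.4 v 0.0 q [-0.37  0.28  1.5   0.    1.36 -1.98]
```

View pics/w_m.png

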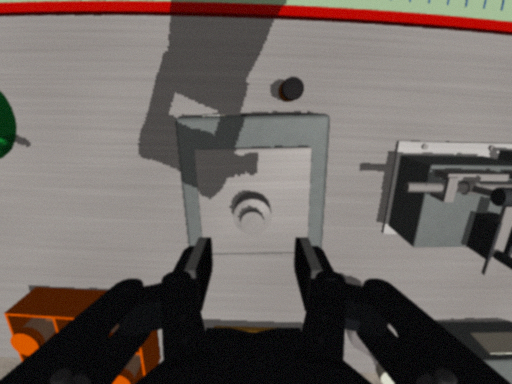

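View pics/c7.png

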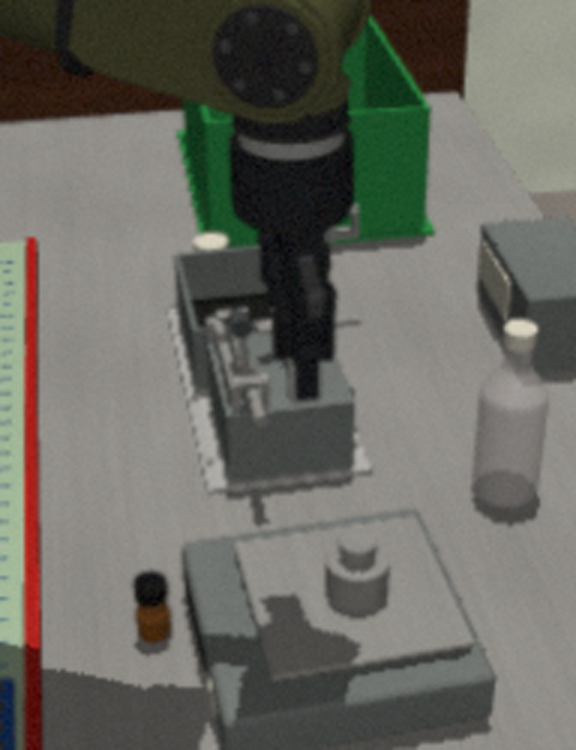

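View pics/c8.png

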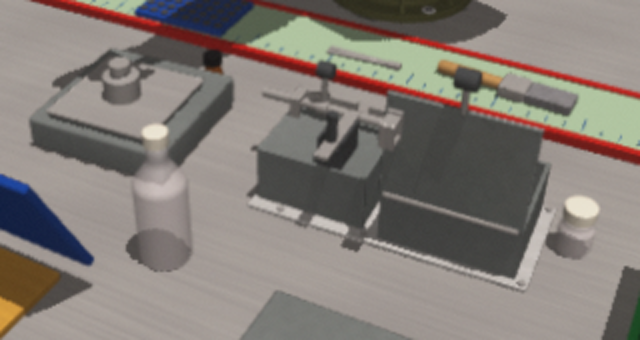

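```bash
python3 -c "
from rig import robot
print(robot.finish_job())"
```

```text
the job is handed in; nothing more can be done
None
```

The job is handed in at about 19.4 s of the 64 s allowed. The hand-in reported no verdict.

- **Lock bar:** I pushed it back until it hit its stop, where the force rose to about 33 N.
- **Bolt:** I gripped the knob, lifted the handle to upright, and slid the bolt out to its stop at about 43 N.
- **Lid:** I swung it along its circle to about 1.57 rad or slightly past, judged from the arm's travel, and let go.
- **Weight:** I lifted it out by its head, lowered it slowly onto the pan until it touched, released it and drew the arm clear.

**Last checks:**
- The final pictures show the weight upright near the middle of the pan.
- The lid is standing open, the bolt is out with its handle up, and the lock bar is back.
- The jar, vial and bottle look unmoved, but I judged that by eye and did not measure it.
- The gripper was at 254 mm height, with force readings near zero.

**Disagreements:**
- The three cameras place the weight 6 to 13 mm from the pan's centre, and differ from each other by about 15 mm at most. All are well inside the 30 mm limit.
- The first fit of the case from the two fixed cameras was about 4 mm off sideways. I corrected it with the wrist camera.
- The arm drifted by several mm on some moves, so I carried the weight lower than planned over the bolt. I saw no sign of contact.

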